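# Show the renter the chrome camera and the blue filter

## Task

A renter has booked the chrome half-frame camera and the blue filter: gently push the display case's sliding glass door aside by its finger cup until no part of the chrome camera lies under it. Then show the renter the two items: first point at the middle of the chrome camera with the fingertips a couple of centimetres above its top and dwell there for two seconds without touching it, then point in the same way, for two seconds, at the middle of the blue filter on the counter. Leave the door open, pick nothing up, and leave everything else where it lies.

Things in the scene. Friction and masses are not known exactly. Their poses are not given: they have to be found in the camera images.
- case: low display case fixed to the counter, 170 mm deep (x), 394 mm long (y), glass and cherry walls up to 95 mm high. Origin: centre of underside; z up; the door slides along its y. Two bays centred about 92 mm to +y and -y of the origin each hold one camera (which is where varies) on a floor 10 mm above the counter. The top is open where the door is not
- door: horizontal glass door in the top of the case, 156 mm (x) by 180 mm (y), 5 mm thick, thin metal frame; starts near the middle, over parts of both cameras. Origin: centre of its underside, 90 mm above the counter; axes as the case's. Slides only along the case's y, up to 94 mm either way from the middle of the case (stops there); needs about 2 N, stays where it is left
- cup (a point): centre of the square black finger cup on the middle of the door, on the glass that is its bottom (95 mm above the counter). Its four walls are 18 mm thick and rise 16 mm above the glass; outside 100 mm square, inside 64 mm square. Closed fingertips fit inside to push on a wall
- chrome_camera: chrome half-frame camera with a dark band round its middle, 110 mm wide (its y), body 34 mm deep (its x; lens reaching 36 mm to +x from the origin), 66 mm high over its dials. Loose. Origin: centre of the body's underside, z up; top 66 mm above. Must not be touched
- blue_filter: blue glass filter in a steel ring, lying flat on the counter in front of the case, 58 mm across, 8 mm high. Loose. Origin: centre of its underside. Must not be touched
- box_camera: black bakelite box camera in the other bay, 92 mm wide (y), 76 mm deep, 72 mm high; origin: centre of its underside
- extension_tube: silver macro extension tube standing on end, 62 mm across, 36 mm high; origin: centre of its underside
- angle_finder: black right-angle finder, upright tube 34 mm across with an eyepiece reaching 51 mm to its +x, 56 mm high; origin: centre of its foot
- film_can: black film can with grey lid, 33 mm across, 51 mm high; origin: centre of its underside
- light_meter: grey light meter lying flat, 70 x 52 mm, 25 mm high; origin: centre of its underside
- spare_lens: black and chrome spare lens standing on end, 62 mm across, 52 mm high; origin: centre of its underside

How it is judged:
On the way, in this order (a step that is already met when the one before it is completed fails the run):
1. the glass door is pushed clear of the chrome camera ((y of chrome_camera in the frame of door above 0.145 m or y of chrome_camera in the frame of door below -0.145 m)), for 0.2 s.
2. the fingertips dwell just above the middle of the chrome camera for 1.5 s, the door being clear of it ((y of chrome_camera in the frame of door above 0.145 m or y of chrome_camera in the frame of door below -0.145 m) and horizontal distance between the grasp point and chrome_camera below 0.035 m and z of the grasp point in the frame of chrome_camera between 0.084 and 0.144 m), for 1.5 s.
3. the fingertips dwell just above the middle of the blue filter for 1.5 s (horizontal distance between the grasp point and blue_filter below 0.03 m and z of the grasp point in the frame of blue_filter between 0.026 and 0.086 m), for 1.5 s.
At the end, for the whole second after the job is handed in: The door rests with its centre over 145 mm along its slide from the chrome camera's centre (no glass over the camera), camera and filter having been pointed at in that order, and every loose thing is at rest within 10 mm of where it started ((y of chrome_camera in the frame of door above 0.145 m or y of chrome_camera in the frame of door below -0.145 m) and linear speed of door below 0.01 m/s and distance of each of chrome_camera, blue_filter, box_camera, extension_tube, angle_finder, film_can, light_meter, spare_lens from where it was at the start of the episode below 0.01 m and linear speed of each of chrome_camera, blue_filter, box_camera, extension_tube, angle_finder, film_can, light_meter, spare_lens below 0.02 m/s); the robot touches nothing.
It fails at once if the chrome camera is touched (contact force between any of the arm, the fingers and chrome_camera above 0.5 N).
It fails at once if the blue filter is touched (contact force between any of the arm, the fingers and blue_filter above 0.5 N).
It fails at once if the door is pinched or pushed hard (over 35 N) (contact force between the fingers and door above 35 N).
It fails at once if something else is shifted or lifted by more than 10 mm (distance of any of box_camera, extension_tube, angle_finder, film_can, light_meter, spare_lens, chrome_camera, blue_filter from where it was at the start of the episode above 0.01 m).
It also fails if it takes over 64 s, if anything falls off the work surface, if the arm or the gripper's body presses on something with over 40 N, if the wrist force passes 120 N, or if a joint passes its speed limit or range.

## Robot

A 6-joint arm with a two-finger parallel gripper is mounted at the origin on the work surface. World frame = base frame: x ahead of the robot, y to its left, z up, the work surface at z = 0. Lengths are in m, angles in rad, forces in N, time in s.
With the tool pointing down it reaches from about 0.25 to 0.8 m from the base axis. Payload 3.9 kg.
Tool frame: the origin (TCP) lies on the front face of the gripper's body, between the roots of the fingers; the fingertips stand 73 mm ahead of it and the grasp point (between the pads) lies 54 mm ahead of it; z points along the fingers, y is the line along which they close (so a half turn about z gives the same grasp; the last joint's range is limited). The gripper opens to 85 mm and grips with 20 to 120 N. Pads are 22 mm wide; open, the fingers measure 114 mm over their backs; the gripper's body (76 mm by 85 mm) begins 54 mm behind the grasp point. The pads swing forward as they close: fully open they stand 13 mm farther back than shut.
Start: joints at [1.282, 0.26, -0.138, 1.173, 0, 1.571], TCP at [0.15, 0.503, 0.304] pointing down, gripper open.
Joint ranges: [-2.78, 2.78], [-0.83, 1.72], [-1.28, 1.37], [-1.9, 2.12], [-1.57, 1.48], [-3.14, 3.14]. Speed limits (rad/s): [2.57, 2.57, 3.14, 3.14, 3.14, 3.14].

## Interface

Orientations are given as a rotation vector (axis times angle).
In Python, from bench import ctrl gives the robot as it stands.
- The arm moves only by the tool drive_tool, never from a script. Its argument "plan" is a list of rows, each a list of 4 numbers: the shift along the tool's x, y, z in cm, then the turn about the tool's z in rad. A call has 1 to 12 rows; each row shifts and turns the commanded pose from where the row before left it, along the tool's axes as they then stand; what a row does not reach is not made up. A row lasts 1/12 s, in which the tool goes at most 41.7 mm and 7.16 degrees, less where a joint would pass 70% of its speed; a pose out of reach is approached as far as the arm can. A call is refused whole if a number of a shift passes 4.17 or a number of a turn 0.125, either way. A call with a gripper value outside its range is refused whole. "gripper" is the opening, from 0 (shut) to 1 (fully open), set as the call begins (left out, the last holds). The fingers move at their own pace and stop on an object; the grip force is fixed at half the most. Time passes only in rows, so rows that do not move let the fingers close. It gives the time, the measured TCP pose, the force, the opening and the grip force at its end, in the units of the state.
- ctrl.sense(): the state, without advancing time (a new reading comes with each control period).
- ctrl.snapshot(name): name is "scene" or "top" or "wrist"; returns a dict with "frame" (480x640x3 uint8, red, green, blue), "z_map" (480x640 float32, m along the optical axis (not along the pixel's ray), 0 where there is no reading), "intrinsics" (3x3 intrinsics, pixels), "k1" (the pictures are not rectified: a ray, as slopes to the right and down, at radius r is drawn at 1 + k1 r^2 times it, then the intrinsics apply), "T" (4x4, takes a point from camera to world coordinates). Camera axes: x right, y up, looking along -z (the intrinsics and any distortion apply to the point x, -y, -z); pixel columns grow to the right and rows downward; lengths in m; the calibration is good to about 2 mm. A picture is of the moment at which its call begins.
- ctrl.sign_off(): hands the job in; it is judged then, once.
The state is a dict: "t": time; "qpos": joint angles; "joint_velocities": joint speeds; "tau": joint torques, N m; "position": TCP position; "tool_rot": TCP orientation; "wrist_force": force on the tool from outside, world axes, zero at the start; "moment": the same for the moment, N m; "width": finger opening in m; "grasp_force": force on a finger pad.
Only numpy, scipy, OpenCV 4.12 (cv2) and the standard library are available. Lean on these libraries where they do the work, as an engineer would, in place of code of your own. Each camera call takes 0.05 s, during which the arm holds its last target. There are 200 camera calls.

## Working session

There is one attempt and no reset: what is moved stays moved. The work goes in short steps, Python scripts to look and compute and a tool call to move; the robot and the scene stay as the last step left them, time stands still between calls to the robot, and variables do not carry over. Pictures are saved under pics/ and viewed, at most 10 in all, crops included, and the job is handed in when it is done.

Besides the shell and the picture viewer there is one more tool, called by a JSON object that holds its "fn" and its "kwargs", one argument or row to a line. drive_tool: Moves the arm, as the interface text tells. Its arguments: {"type":"object","properties":{"plan":{"type":"array","items":{"type":"array","items":{"type":"number"}}},"gripper":{"type":"number"}},"required":["plan"]}

```bash
mkdir -p pics; cat > h.py <<'E'
import numpy as np, cv2
from bench import ctrl
def snap(n,f):
    s=ctrl.snapshot(n); np.savez(f'pics/{f}.npz',**{k:np.asarray(v) for k,v in s.items()})
    cv2.imwrite(f'pics/{f}.png',s['frame'][...,::-1]); return s
def load(f): return dict(np.load(f'pics/{f}.npz'))
def ray(s,u,v):
    K=s['intrinsics'];k=float(s['k1']);p=np.array([(u-K[0,2])/K[0,0],(v-K[1,2])/K[1,1]])
    d=cv2.undistortPoints(np.array([[[u,v]]],float),K,np.array([k,0,0,0,0.]))[0,0]
    T=s['T'];return T[:3,3],T[:3,:3]@np.array([d[0],-d[1],-1])
def onz(s,u,v,z):
    o,d=ray(s,u,v);return o+d*(z-o[2])/d[2]
def dep(s,u,v):
    o,d=ray(s,u,v);return o+d*s['z_map'][int(v),int(u)]
E
python3 - <<'E'
from h import *
snap('top','top0');snap('scene','sc0')
print(ctrl.sense())
E
```

```text
{'t': 0.1, 'qpos': array([ 1.28198848e+00,  2.60598299e-01, -1.39209733e-01,  1.17270383e+00,
       -1.44491710e-05,  1.57077331e+00]), 'joint_velocities': array([-0.00125889, -0.0024665 ,  0.00222816, -0.00040057, -0.00098707,
       -0.00061215]), 'tau': array([ 2.28232320e-04, -4.06508017e+01,  2.54527760e+01,  1.01405679e-02,
        1.72408630e-05,  7.38862497e-06]), 'position': array([0.14939375, 0.50280211, 0.30317001]), 'tool_rot': array([-4.52013876e-01, -3.10866842e+00,  2.66977276e-03]), 'wrist_force': array([-0.11664093, -0.09460534,  0.97069057]), 'moment': array([-0.0197471 , -0.01950889,  0.03350347]), 'grasp_force': 0.0, 'width': 0.08519989901044919}
```

View pics/top0.png

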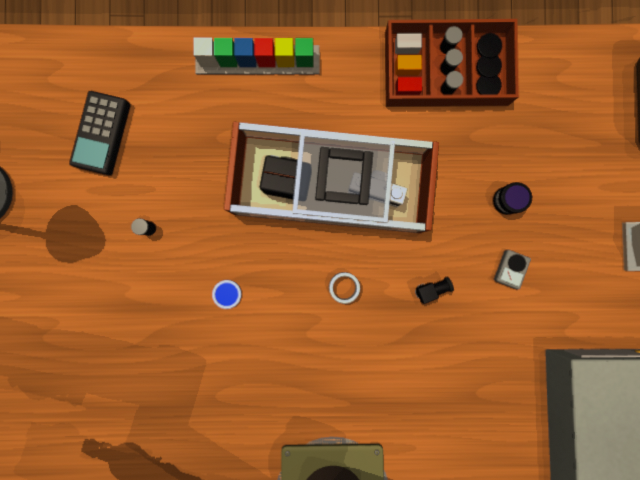

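View pics/sc0.png

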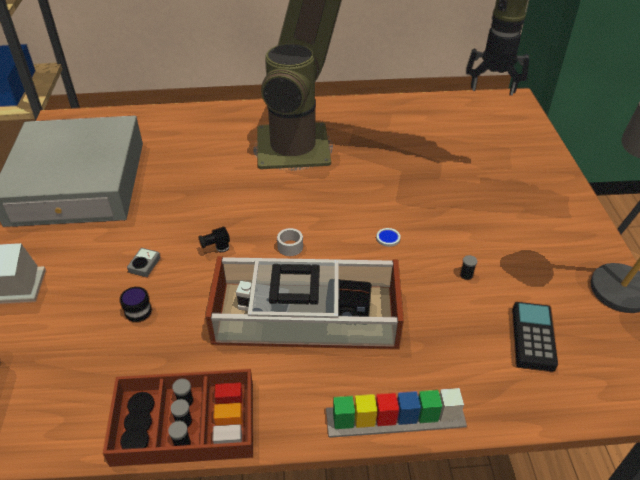

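The top view (up = +x, left = +y) shows the cup at about (345,176), the chrome camera at about (350–407, 175–203), partly under the door, and the blue filter at (227,294). The door has to go left (+y). I'll zoom in on the case.

```bash
python3 - <<'E'
from h import *
s=load('top0');im=s['frame'][...,::-1]
cv2.imwrite('pics/crop0.png',cv2.resize(im[115:240,220:445],None,fx=3.5,fy=3.5,interpolation=cv2.INTER_CUBIC))
hsv=cv2.cvtColor(s['frame'],cv2.COLOR_RGB2HSV)
m=cv2.inRange(hsv,(110,150,100),(130,255,255));m[:250]=0
n,l,st,c=cv2.connectedComponentsWithStats(m);i=1+st[1:,4].argmax()
print('filter',c[i],st[i],onz(s,*c[i],.007))
print('T',s['T'][:3,3],s['intrinsics'][0,0])
for nme,u,v in [('cup',345,176),('cupwall',345,155),('chrome',397,192),('chrome',370,188),('tube',345,275),('casewall',434,190),('box',275,178)]: print(nme,dep(s,u,v).round(3))
E
```

```text
filter [226.14470284 293.94573643] [215 283  23  23 387] [0.40710934 0.2153401  0.007     ]
T [0.47561921 0.02095749 0.93956988] 449.7883889838057
cup [ 0.633 -0.027  0.095]
cupwall [ 0.671 -0.026  0.107]
chrome [ 0.605 -0.128  0.075]
chrome [ 0.61  -0.074  0.095]
tube [ 0.445 -0.028  0.036]
casewall [ 0.606 -0.195  0.095]
box [0.634 0.108 0.073]
```

View pics/crop0.png

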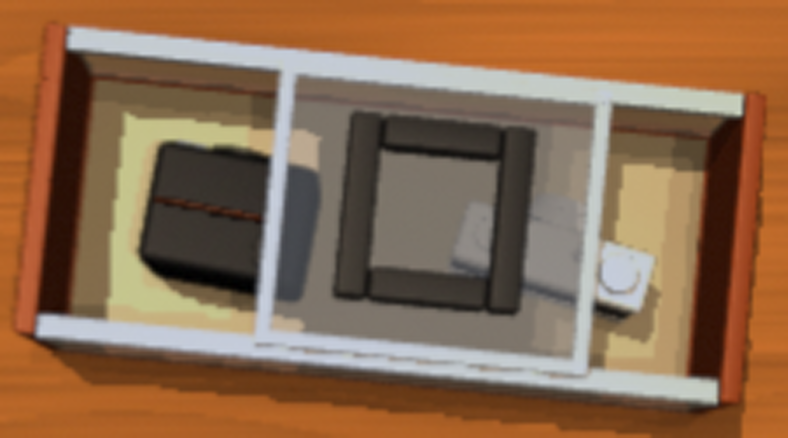

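The crop shows the door frame corners at about (290,68), (607,98), (588,375) and (257,345). The cup's inside centre is near (436,210). The chrome camera's top runs from (462,235) to (644,284), with its centre near (553,258).

```bash
python3 - <<'E'
from h import *
from scipy.spatial.transform import Rotation as R
s=load('top0')
P=lambda u,v,z:onz(s,220+u/3.5,115+v/3.5,z)
c=np.array([P(*p,.095) for p in[(290,68),(607,98),(588,375),(257,345)]]);print('door',c.round(3),c.mean(0))
a=P(70,38,.095);b=P(745,105,.095);e=(a-b)/np.linalg.norm(a-b);print('rail',e,np.linalg.norm(a-b))
w=np.array([P(*p,.111) for p in[(352,112),(535,130),(518,312),(335,297)]]);print('cup',w.mean(0),np.linalg.norm(w[0]-w[1]))
k=np.array([P(*p,.072) for p in[(472,203),(655,252),(632,313),(453,265)]]);print('chrome',k.round(3),k.mean(0),np.linalg.norm(k[0]-k[1]),np.linalg.norm(k[0]-k[3]))
cc=np.array([P(*p,.095) for p in[(52,25),(765,95),(740,403),(17,333)]]);print('case',cc.mean(0),np.linalg.norm(cc[0]-cc[1]),np.linalg.norm(cc[0]-cc[3]))
print('chrome in door y',(k.mean(0)-c.mean(0))@e,'door in case',(c.mean(0)-cc.mean(0))@e)
st=ctrl.sense();M=R.from_rotvec(st['tool_rot']).as_matrix();print(M.round(3))
print('tool-frame shift to above cup', M.T@(w.mean(0)*[1,1,0]+[0,0,.25]-st['position']))
print('turn for tool y along -e', np.arctan2(-e@M[:,0],e@M[:,1]))
E
```

```text
door [[ 0.713  0.053  0.095]
 [ 0.696 -0.119  0.095]
 [ 0.545 -0.107  0.095]
 [ 0.563  0.071  0.095]] [ 0.62934793 -0.02556588  0.095     ]
rail [0.10482292 0.9944909  0.        ] 0.3673668490451091
cup [ 0.63099842 -0.02442086  0.111     ] 0.09775361355636739
chrome [[ 0.644 -0.047  0.072]
 [ 0.615 -0.149  0.072]
 [ 0.582 -0.135  0.072]
 [ 0.609 -0.036  0.072]] [ 0.61236635 -0.091776    0.072     ] 0.10518560983724824 0.03624212129355743
case [ 0.63345446 -0.00320141  0.095     ] 0.38804891277434084 0.16803344854912342
chrome in door y -0.06762542152095206 door in case -0.0226717192865429
[[-0.959  0.285 -0.   ]
 [ 0.285  0.959 -0.002]
 [-0.    -0.002 -1.   ]]
tool-frame shift to above cup [-0.61180752 -0.36814422  0.05381047]
turn for tool y along -e -0.1837692381574232
```

{"fn": "drive_tool", "kwargs": {
  "plan": [
    [0, 0, 0, -0.092],
    [0, 0, 0, -0.092],
    [-2.2, -2, 0, 0],
    [-2.2, -2, 0, 0],
    [-2.2, -2, 0, 0],
    [-2.2, -2, 0, 0],
    [-2.2, -2, 0, 0],
    [-2.2, -2, 0, 0],
    [-2.2, -2, 0, 0],
    [-2.2, -2, 0, 0],
    [-2.2, -2, 0, 0],
    [-2.2, -2, 0, 0]
  ],
  "gripper": 0
}}

```text
t: 1.1
position: [0.3479, 0.2799, 0.3036]
tool_rot: [-0.164, -3.137, 0.001]
wrist_force: [0.0, 0.6, -0.3]
width: -0.0
grasp_force: 0.0
```

{"fn": "drive_tool", "kwargs": {
  "plan": [
    [-2.2, -2, 0, 0],
    [-2.2, -2, 0, 0],
    [-2.2, -2, 0, 0],
    [-2.2, -2, 0, 0],
    [-2.2, -2, 0, 0],
    [-2.2, -2, 0, 0],
    [-2.2, -2, 0, 0],
    [-2.2, -2, 0, 0],
    [-2.2, -2, 0, 0],
    [-2.2, -2, 0, 0],
    [0, 0, 0, 0],
    [0, 0, 0, 0]
  ]
}}

```text
t: 2.1
position: [0.5457, 0.0583, 0.3031]
tool_rot: [-0.169, -3.136, -0.0]
wrist_force: [-0.4, -0.1, 0.5]
width: -0.0001
grasp_force: 0.0
```

{"fn": "drive_tool", "kwargs": {
  "plan": [
    [-2.4, -1.8, 0, 0],
    [-2.4, -1.8, 0, 0],
    [-2.4, -1.8, 0, 0],
    [-2.2, -1.9, 0, 0],
    [0, 0, 1.5, 0],
    [0, 0, 1.5, 0],
    [0, 0, 1.5, 0],
    [0, 0, 0, 0],
    [0, 0, 0, 0],
    [0, 0, 0, 0]
  ]
}}

```text
t: 2.93
position: [0.6309, -0.0222, 0.2597]
tool_rot: [0.163, 3.137, 0.0]
wrist_force: [0.8, -0.0, 0.8]
width: -0.0004
grasp_force: 0.0
```

```bash
python3 - <<'E'
from h import *
snap('wrist','w1');st=ctrl.sense();print(st['position'],st['tool_rot'],st['wrist_force'],load('w1')['T'].round(3))
E
```

```text
[ 0.63126014 -0.02235043  0.26013738] [1.63085557e-01 3.13586507e+00 1.80090290e-04] [-0.32939329  0.68081653  0.35718952] [[ 0.103 -0.958 -0.267  0.562]
 [ 0.995  0.1    0.027 -0.016]
 [ 0.    -0.268  0.963  0.328]
 [ 0.     0.     0.     1.   ]]
```

View pics/w1.png

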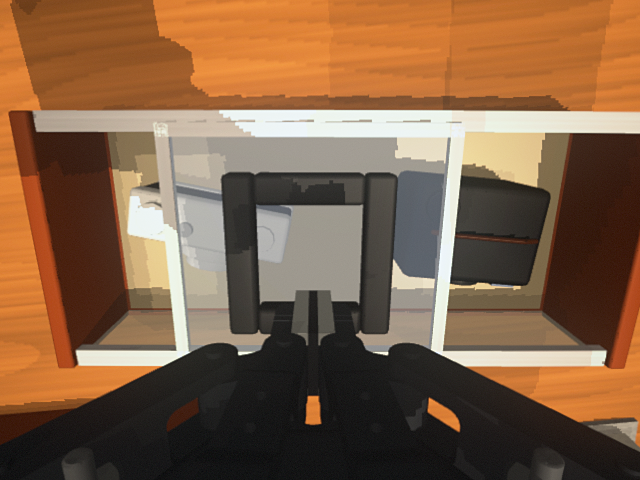

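The wrist view (right = +y) shows the cup's outer rim at about columns 222–397 and rows 172–333, with the fingers above it. I'll check its centre.

```bash
python3 - <<'E'
from h import *
s=load('w1')
w=np.array([onz(s,*p,.111) for p in[(222,173),(397,173),(391,333),(230,333)]]);print(w.round(4),w.mean(0))
print(dep(s,310,176),dep(s,240,250),dep(s,300,260))
E
```

```text
[[ 0.5768 -0.0679  0.111 ]
 [ 0.5868  0.0282  0.111 ]
 [ 0.6844  0.02    0.111 ]
 [ 0.6741 -0.0792  0.111 ]] [ 0.63055425 -0.02470532  0.111     ]
[ 0.58369252 -0.01978089  0.10924842] [ 0.62202946 -0.06501209  0.10984723] [ 0.63698623 -0.0318821   0.09346446]
```

{"fn": "drive_tool", "kwargs": {
  "plan": [
    [0, -0.2, 2, 0],
    [0, 0, 2, 0],
    [0, 0, 1.5, 0],
    [0, 0, 1, 0],
    [0, 0, 0.7, 0],
    [0, 0, 0.6, 0],
    [0, 0, 0.4, 0],
    [0, 0, 0.2, 0],
    [0, 0, 0, 0],
    [0, 0, 0, 0],
    [0, 0, 0, 0]
  ]
}}

```text
t: 3.9
position: [0.6313, -0.0251, 0.1756]
tool_rot: [0.165, 3.136, -0.0]
wrist_force: [-0.1, -0.1, -0.1]
width: 0.0002
grasp_force: 0.0
```

{"fn": "drive_tool", "kwargs": {
  "plan": [
    [0, 0.5, 0.1, 0],
    [0, 0.4, 0.1, 0],
    [0, 0.3, 0, 0],
    [0, 0.3, 0, 0],
    [0, 0.3, 0, 0],
    [0, 0.3, 0, 0],
    [0, 0.3, 0, 0],
    [0, 0.3, 0, 0],
    [0, 0.3, 0, 0],
    [0, 0.3, 0, 0],
    [0, 0.3, 0, 0],
    [0, 0.3, 0, 0]
  ]
}}

```text
t: 4.9
position: [0.635, 0.0139, 0.1729]
tool_rot: [-0.165, -3.137, 0.0]
wrist_force: [0.2, -0.8, -0.1]
width: 0.0
grasp_force: 1.0
```

{"fn": "drive_tool", "kwargs": {
  "plan": [
    [0, 0.3, 0, 0],
    [0, 0.3, 0, 0],
    [0, 0.3, 0, 0],
    [0, 0.3, 0, 0],
    [0, 0.3, 0, 0],
    [0, 0.3, 0, 0],
    [0, 0.3, 0, 0],
    [0, 0.3, 0, 0],
    [0, 0.3, 0, 0],
    [0, 0.3, 0, 0],
    [0, 0.3, 0, 0],
    [0, 0.3, 0, 0]
  ]
}}

```text
t: 5.9
position: [0.6388, 0.0499, 0.1729]
tool_rot: [-0.165, -3.137, 0.0]
wrist_force: [0.7, -2.4, -0.3]
width: -0.0002
grasp_force: 1.0
```

{"fn": "drive_tool", "kwargs": {
  "plan": [
    [0, 0.3, 0, 0],
    [0, 0.3, 0, 0],
    [0, 0.3, 0, 0],
    [0, 0.3, 0, 0],
    [0, 0.3, 0, 0],
    [0, 0.3, 0, 0],
    [0, 0.3, 0, 0],
    [0, 0.3, 0, 0],
    [0, 0.3, 0, 0],
    [0, 0.3, 0, 0],
    [0, 0.3, 0, 0],
    [0, 0.3, 0, 0]
  ]
}}

```text
t: 6.9
position: [0.6426, 0.0857, 0.1729]
tool_rot: [0.165, 3.137, -0.0]
wrist_force: [-0.6, -3.0, -0.9]
width: 0.0
grasp_force: 1.0
```

{"fn": "drive_tool", "kwargs": {
  "plan": [
    [0, 0.2, 0, 0],
    [0, 0.1, 0, 0],
    [0, 0, 0, 0],
    [0, 0, 0, 0]
  ]
}}

```text
t: 7.23
position: [0.6428, 0.0888, 0.173]
tool_rot: [0.164, 3.137, 0.001]
wrist_force: [-0.3, -0.7, -0.6]
width: -0.0002
grasp_force: 0.2
```

```bash
python3 - <<'E'
from h import *
s=snap('top','top1');snap('wrist','w2');st=ctrl.sense();print(st['position'],st['wrist_force'])
cv2.imwrite('pics/crop1.png',cv2.resize(s['frame'][115:240,220:445,::-1],None,fx=3.5,fy=3.5,interpolation=cv2.INTER_CUBIC))
E
```

```text
[0.64282603 0.08872755 0.17301926] [ 0.05001385 -0.03405153 -0.03921383]
```

View pics/w2.png

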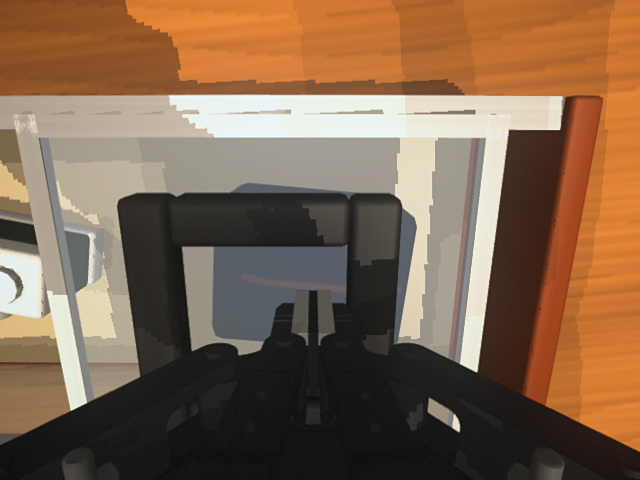

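The wrist view shows the door's left frame edge from about (15,115) to (72,400), the right frame at about (508,120), and the cup walls at columns 118–400. The chrome camera is left of the frame; it overlaps slightly in the picture, which may be parallax.

```bash
python3 - <<'E'
from h import *
s=load('w2');e=np.array([.1048,.9945,0]);k=np.array([.6124,-.0918,0])
for n,p,z in[('cupL',(118,200),.111),('cupR',(400,200),.111),('frL',(14,115),.095),('frR',(508,120),.095),('chromeEnd',(100,240),.072)]:
    q=onz(s,*p,z);print(n,q.round(4),'along from chrome',((q-k)@e).round(4))
E
```

```text
cupL [0.5881 0.0273 0.111 ] along from chrome 0.1158
cupR [0.598  0.1222 0.111 ] along from chrome 0.2113
frL [ 0.5555 -0.0113  0.095 ] along from chrome 0.0741
frR [0.5759 0.1657 0.095 ] along from chrome 0.2523
chromeEnd [ 0.6092 -0.0054  0.072 ] along from chrome 0.0856
```

View pics/crop1.png

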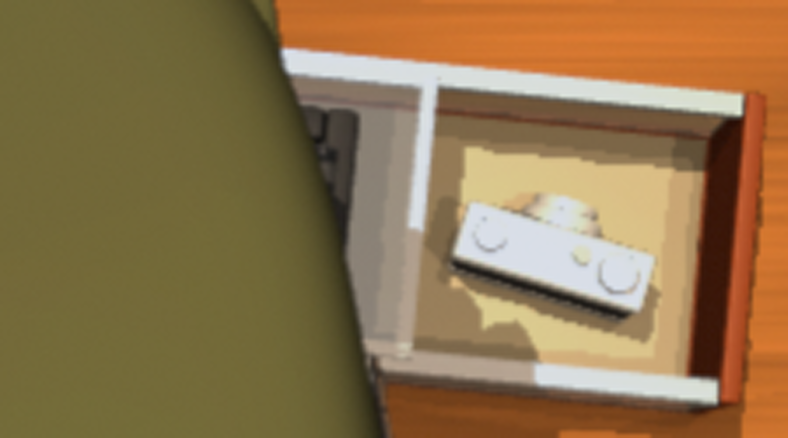

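The top crop shows the camera fully clear of the glass, at the same pixels as before, so it hasn't moved. The door is about 163 mm from it. Next I back off, lift and go above the camera.

{"fn": "drive_tool", "kwargs": {
  "plan": [
    [0, -0.5, 0, 0],
    [0, -0.5, 0, 0],
    [0, 0, -1, 0],
    [0, 0, -2, 0],
    [0, 0, -2, 0],
    [0, 0, -2, 0],
    [0.2, -2, 0, 0],
    [0.2, -3, 0, 0],
    [0.2, -3, 0, 0],
    [0.2, -3, 0, 0],
    [0.2, -3, 0, 0],
    [0.2, -3, 0, 0]
  ]
}}

```text
t: 8.33
position: [0.6118, -0.0908, 0.244]
tool_rot: [0.165, 3.136, 0.0]
wrist_force: [0.8, -0.5, -0.2]
width: 0.0003
grasp_force: 0.0
```

{"fn": "drive_tool", "kwargs": {
  "plan": [
    [0, -0.3, 0, 0],
    [0, 0, 2, 0],
    [0, 0, 1, 0],
    [0, 0, 0.5, 0],
    [0, 0, 0, 0],
    [0, 0, 0, 0],
    [0, 0, 0, 0]
  ]
}}

```text
t: 8.92
position: [0.6122, -0.0918, 0.2085]
tool_rot: [0.163, 3.137, 0.0]
wrist_force: [0.2, -0.1, 0.2]
width: 0.0001
grasp_force: 0.0
```

{"fn": "drive_tool", "kwargs": {
  "plan": [
    [0, 0, 1.3, 0],
    [0, 0, 1, 0],
    [0, 0, 0.6, 0],
    [0, 0, 0.4, 0],
    [0, 0, 0, 0],
    [0, 0, 0, 0],
    [0, 0, 0, 0],
    [0, 0, 0, 0],
    [0, 0, 0, 0],
    [0, 0, 0, 0],
    [0, 0, 0, 0],
    [0, 0, 0, 0]
  ]
}}

```text
t: 9.92
position: [0.6118, -0.0924, 0.1751]
tool_rot: [0.165, 3.137, -0.0]
wrist_force: [-0.0, 0.6, -0.7]
width: 0.0002
grasp_force: 0.0
```

```bash
python3 - <<'E'
from h import *
snap('wrist','w3');st=ctrl.sense();print(st['position'],st['wrist_force'])
E
```

```text
[ 0.61177566 -0.09237678  0.17498935] [-0.33251589 -0.54071255  0.27534776]
```

View pics/w3.png

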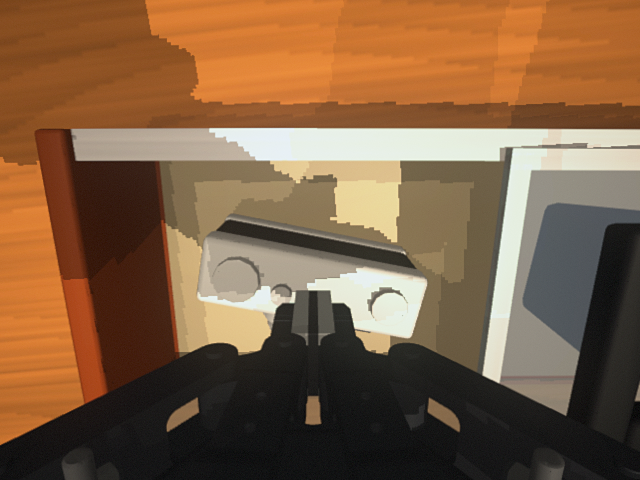

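{"fn": "drive_tool", "kwargs": {
  "plan": [
    [0, 0, 0, 0],
    [0, 0, 0, 0],
    [0, 0, 0, 0],
    [0, 0, 0, 0],
    [0, 0, 0, 0],
    [0, 0, 0, 0],
    [0, 0, 0, 0],
    [0, 0, 0, 0],
    [0, 0, 0, 0],
    [0, 0, 0, 0],
    [0, 0, 0, 0],
    [0, 0, 0, 0]
  ]
}}

```text
t: 10.97
position: [0.6117, -0.0924, 0.1749]
tool_rot: [-0.165, -3.137, 0.0]
wrist_force: [0.1, 1.0, 0.6]
width: -0.0001
grasp_force: 0.0
```

{"fn": "drive_tool", "kwargs": {
  "plan": [
    [0, 0, 0, 0],
    [0, 0, 0, 0],
    [0, 0, 0, 0],
    [0, 0, 0, 0],
    [0, 0, 0, 0],
    [0, 0, 0, 0],
    [0, 0, 0, 0],
    [0, 0, 0, 0]
  ]
}}

```text
t: 11.63
position: [0.6117, -0.0924, 0.1749]
tool_rot: [-0.165, -3.137, -0.0]
wrist_force: [0.4, -0.4, 0.8]
width: -0.0
grasp_force: 0.0
```

The wrist view shows the fingertips over the middle of the camera body, between its dials at (237,278) and (390,303), with the glass to the right. The camera dwell is done. Next I lift and go to the filter.

{"fn": "drive_tool", "kwargs": {
  "plan": [
    [0, 0, -2, 0],
    [0, 0, -3, 0],
    [0, 0, -2.5, 0],
    [1.7, 2, 0, 0],
    [1.7, 2, 0, 0],
    [1.7, 2, 0, 0],
    [1.7, 2, 0, 0],
    [1.7, 2, 0, 0],
    [1.7, 2, 0, 0],
    [1.7, 2, 0, 0],
    [1.7, 2, 0, 0],
    [1.7, 2, 0, 0]
  ]
}}

```text
t: 12.63
position: [0.4776, 0.1036, 0.25]
tool_rot: [0.165, 3.137, 0.0]
wrist_force: [-0.4, 1.2, 0.3]
width: 0.0001
grasp_force: 0.0
```

{"fn": "drive_tool", "kwargs": {
  "plan": [
    [1.7, 2.1, 0, 0],
    [1.7, 2.1, 0, 0],
    [1.7, 2.1, 0, 0],
    [1.7, 2.1, 0, 0],
    [1.5, 2, 0, 0],
    [0, 0, 0, 0],
    [0, 0, 0, 0],
    [0, 0, 0, 0]
  ]
}}

```text
t: 13.3
position: [0.407, 0.2146, 0.25]
tool_rot: [0.164, 3.137, -0.0]
wrist_force: [1.1, 0.2, -0.0]
width: -0.0002
grasp_force: 0.0
```

```bash
python3 - <<'E'
from h import *
s=snap('wrist','w4');st=ctrl.sense();print(st['position'],st['tool_rot'])
hsv=cv2.cvtColor(s['frame'],cv2.COLOR_RGB2HSV)
m=cv2.inRange(hsv,(110,150,60),(130,255,255))
n,l,q,c=cv2.connectedComponentsWithStats(m);i=1+q[1:,4].argmax()
x0,y0,w,h,_=q[i];u,v=x0+w/2,y0+h/2;print(q[i],onz(s,u,v,.007))
E
```

```text
[0.40712591 0.21430061 0.24996766] [ 1.65426870e-01  3.13681459e+00 -4.30761416e-04]
[ 285  194   57   56 2490] [0.40626375 0.21426704 0.007     ]
```

View pics/w4.png

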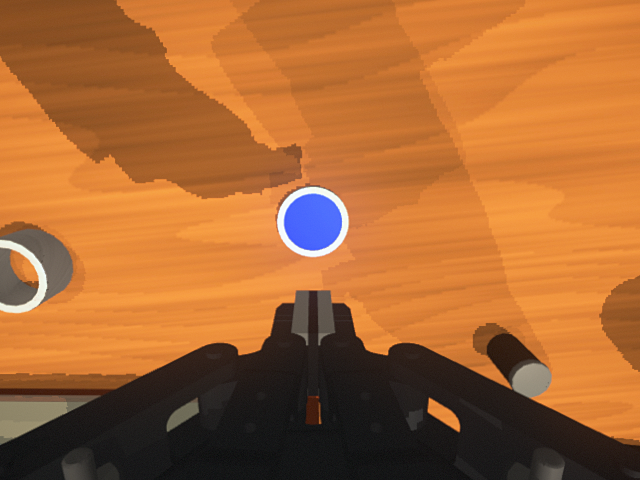

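The wrist view shows the blue filter at (313,222), measured at (0.406, 0.214), which agrees with the first measurement. I'm lowering over it and dwelling.

{"fn": "drive_tool", "kwargs": {
  "plan": [
    [0, 0, 2, 0],
    [0, 0, 3, 0],
    [0, 0, 3, 0],
    [0, 0, 2.5, 0],
    [0, 0, 2, 0],
    [0, 0, 1, 0],
    [0, 0, 0.6, 0],
    [0, 0, 0.4, 0],
    [0, 0, 0, 0],
    [0, 0, 0, 0],
    [0, 0, 0, 0],
    [0, 0, 0, 0]
  ]
}}

```text
t: 14.35
position: [0.4074, 0.215, 0.1057]
tool_rot: [0.165, 3.136, 0.001]
wrist_force: [0.4, -0.0, -0.4]
width: 0.0003
grasp_force: 0.0
```

{"fn": "drive_tool", "kwargs": {
  "plan": [
    [0, 0, 0, 0],
    [0, 0, 0, 0],
    [0, 0, 0, 0],
    [0, 0, 0, 0],
    [0, 0, 0, 0],
    [0, 0, 0, 0],
    [0, 0, 0, 0],
    [0, 0, 0, 0],
    [0, 0, 0, 0],
    [0, 0, 0, 0],
    [0, 0, 0, 0],
    [0, 0, 0, 0]
  ]
}}

```text
t: 15.35
position: [0.4067, 0.2147, 0.1049]
tool_rot: [-0.165, -3.137, 0.0]
wrist_force: [0.3, 0.2, -0.6]
width: 0.0003
grasp_force: 0.0
```

{"fn": "drive_tool", "kwargs": {
  "plan": [
    [0, 0, 0, 0],
    [0, 0, 0, 0],
    [0, 0, 0, 0],
    [0, 0, 0, 0],
    [0, 0, 0, 0],
    [0, 0, 0, 0],
    [0, 0, 0, 0],
    [0, 0, 0, 0],
    [0, 0, 0, 0],
    [0, 0, 0, 0],
    [0, 0, 0, 0],
    [0, 0, 0, 0]
  ]
}}

```text
t: 16.35
position: [0.4067, 0.2148, 0.1049]
tool_rot: [-0.165, -3.137, -0.0]
wrist_force: [-0.7, 0.1, 0.5]
width: -0.0004
grasp_force: 0.0
```

{"fn": "drive_tool", "kwargs": {
  "plan": [
    [0, 0, -1, 0],
    [0, 0, -2, 0],
    [0, 0, -3, 0],
    [0, 0, -3, 0],
    [0, 0, -3, 0],
    [0, 0, -2, 0],
    [0, 0, -1, 0],
    [0, 0, 0, 0],
    [0, 0, 0, 0],
    [0, 0, 0, 0],
    [0, 0, 0, 0]
  ]
}}

```text
t: 17.27
position: [0.406, 0.2143, 0.2536]
tool_rot: [-0.164, -3.135, 0.002]
wrist_force: [0.3, 0.1, -0.2]
width: -0.0004
grasp_force: 0.0
```

```bash
python3 - <<'E'
from h import *
s=snap('top','top2')
E
```

```text
(no output)
```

View pics/top2.png

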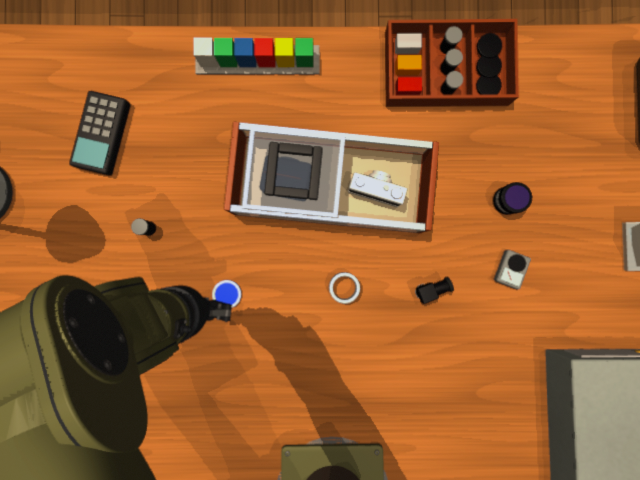

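The door's right edge is at column 343 and the chrome camera's left end at 350, so the camera is clear. Everything else is where it started and the arm touches nothing, so I'm handing in.

```bash
python3 -c "
from bench import ctrl
print(ctrl.sign_off())"
```

```text
the job is handed in; nothing more can be done
None
```

The job is handed in: I slid the door clear of the chrome camera (about 163 mm between centres, by my measurement) and left it open. I then pointed at the camera and at the blue filter for just over two seconds each without touching them, and nothing else appears to have moved; the sign-off returned no verdict.

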